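# Tap the jammed balls out of a sample tube

### The job

Two balls, one glass and one steel, are jammed inside the clear sample tube lying in the cradle. Take the tube, tip it mouth-down over the steel tray and tap its rim against the tray's edge until both balls have come loose and dropped into the tray, then lay the empty tube back in its cradle and let go. Do not disturb the other things on the bench.

Things in the scene. Friction and masses are not known exactly. Their poses are not given: they have to be found in the camera images.
- tube: Clear plastic sample tube, octagonal: 160 mm long, 32 mm across flats (one pair faces sideways as it lies), bore 26 mm, 100-150 g. Origin on its axis; x runs to the open mouth: rim at x = +85 mm, closed weighted end at -75. Grey collar 39 mm across flats from x = 73 to the rim. Lies level in the cradle, the stretch x = 25 to 70 free to grip (held further back it turns in the grip). Its origin starts within 6 mm of the cradle's, along it.
- glass_ball: Green glass ball, 22 mm diameter, 14 g; origin at its centre. Starts jammed by rubber ribs in the tube's neck at its x = 60 mm. Its weight alone does not free it. With the mouth 45 deg below level, each brisk knock of the rim (0.15 to 0.3 m/s) shifts it 1 to 8 mm to the mouth (less if tipped less); after 5 to 10 mm it is loose and rolls out within 0.4 s.
- steel_ball: Steel ball, 17.6 mm diameter, 22 g; origin at its centre. Starts jammed in the same tube behind the glass ball, at its x = -10 mm; it comes loose in the same way, after some 5 to 10 mm.
- tray: Open square stainless tray, fixed to the bench, 180 x 180 mm over its rim. The rim is a flat hard edge 12 mm wide all round, its top 42 mm above the bench (any of the four sides may be used); the walls stand under it, the floor is 4 mm thick. Origin at the centre of its underside; x and y along its sides.
- cradle: Grey cradle fixed to the bench: base plate 90 x 60 x 8 mm (x = -62 to 28 mm) and two V supports 10 mm thick at x = -50 and +15 mm, open between them, their tips 54 mm up and 28 mm to each side. Origin on the bench, x along the tube. A tube at rest in the Vs has its axis 55 mm above the bench, along the cradle's x, its origin above the cradle's.
- petri_dish: Low round glass dish, 60 mm across, 14 mm high, loose; to be left alone. Origin at the centre of its underside.
- magnifier: Black hand lens lying flat, ring 65 mm across, handle 75 mm long, 10 mm high, loose; origin at the ring's centre, on the bench; to be left alone.
- bung: Small black rubber stopper, 26 mm across and high, standing loose; to be left alone. Origin at the centre of its underside.
- beaker: Glass beaker, 84 mm across, 100 mm high, loose; to be left alone. Origin at the centre of its underside.
- wash_bottle: White bottle with a blue cap, 68 mm across, 170 mm high, loose; to be left alone. Origin at the centre of its underside.
- scoop: Steel spatula, 160 mm long, lying flat and loose; to be left alone. Origin at the centre of its underside.
- black_bottle: Black reagent bottle, 72 mm across, 150 mm high, loose; to be left alone. Origin at the centre of its underside.
Mind the look-alikes: they are no part of the job. There is more than one size of the tube; the one meant has the size given above.

How it is judged:
By the outcome, as a careful person would: the job done as asked, in the order asked, and still so for the second after the job is handed in, with the robot touching nothing.
It also fails if it takes over 58 s, if anything falls off the work surface, if the arm or the gripper's body presses on something with over 40 N, if the wrist force passes 120 N, or if a joint passes its speed limit or range.

### The arm

A 7-joint arm with a two-finger parallel gripper is mounted at the origin on the work surface. World frame = base frame: x ahead of the robot, y to its left, z up, the work surface at z = 0. Lengths are in m, angles in degrees, forces in N, time in s.
With the tool pointing down it reaches from about 0.425 to 0.875 m from the base axis. Payload 4.7 kg.
Tool frame: the origin (TCP) lies between the finger pads; the fingertips stand env.finger_overhang ahead of it and the grasp point (between the pads) lies 5 mm behind it (env.finger_overhang is the distance from the TCP to the fingertips, in m); z points along the fingers, y is the line along which they close (so a half turn about z gives the same grasp; the last joint's range is limited). The gripper opens to 87 mm and grips with 3 to 60 N. Pads are 19 mm wide; open, the fingers measure 117 mm over their backs; the gripper's body (75 mm by 190 mm) begins 51 mm behind the grasp point.
Start: joints at [71.454, 18.392, -4.016, 83.108, 1.295, 78.541, -3.26], TCP at [0.215, -0.613, 0.237] pointing down, gripper open.
Joint ranges: [-163.93, 163.93], [-17.29, 119.83], [-79.2, 71.16], [3.27, 140.29], [-89.18, 269.18], [5.43, 117.66], [-154.24, 154.24]. Speed limits (degrees/s): [147.25, 147.25, 180, 180, 180, 180, 180].

### API

Orientations are given as [roll, pitch, yaw] about the fixed x, y, z axes, in that order (R = Rz(yaw) Ry(pitch) Rx(roll)).
In Python, from cell import telemetry, eyes, env, models gives the robot as it stands. The module is installed in compiled form; this text tells all that it offers.
- The arm moves only by the tool drive_tool, never from a script. Its arguments are lists of equal length, an entry for each row: "angular": the turn, a rotation vector about the tool's x, y, z in rad, a list of three; "delta_pos": the shift along the tool's x, y, z in cm, a list of three; "gripper": the finger opening in cm, from 0 to 8.7. A call has 1 to 20 rows; each row shifts and turns the commanded pose from where the row before left it, along the tool's axes as they then stand; what a row does not reach is not made up. A row lasts 1/10 s, in which the tool goes at most 50 mm and 8.59 degrees, less where a joint would pass 70% of its speed; a pose out of reach is approached as far as the arm can. A call with a gripper value outside its range is refused whole. The fingers move at their own pace and stop on an object; "squeeze" is the grip in N (left out, the last holds). Time passes only in rows, so rows that do not move let the fingers close. It gives the time, the measured TCP pose, the force, the opening and the grip force at its end, in the units of the state.
- telemetry.get_obs(): the state, without advancing time (a new reading comes with each control period).
- eyes.read_camera(name): name is "side" or "top"; returns a dict with "pixels" (480x640x3 uint8, red, green, blue), "mtx" (3x3 intrinsics, pixels), "D" ([k1, k2, p1, p2, k3] as OpenCV has them; the pictures are not rectified), "origin" and "orientation" of the camera in the world. Camera axes: x right, y down, z forward; pixel columns grow to the right and rows downward; lengths in m; the calibration is good to about 2 mm. A picture is of the moment at which its call begins. There is no depth.
- env.sign_off(): hands the job in; it is judged then, once.
Trained networks look in a picture, given as the dict that the camera call returned (one of the last four; its "shot" number tells which), for a name from the list of things; names that differ only in an ending like _2 or _b are one class to them, and where a whole thing is asked for, a point or a joint stands for the part that bears it (a point fixed in the world has none). Each returns a list of dicts, best first, with "p" (0 to 1); they miss things now and then, are a little off and sometimes report something else, mostly with a low value. They report only what shows in the picture. A call takes as long as a camera call. They do not tell look-alikes from the thing itself.
- models.search_frame(picture, target): "centre" ([column, row] in pixels, amid what is visible of it).
- models.cut_out(picture, target): "pixels" (480x640 bool, what is visible of it) and "centre" ([column, row] in pixels, amid what is visible of it).
The state is a dict: "time_s": time; "qpos": joint angles; "joint_velocities": joint speeds; "effort": joint torques, N m; "tool_pos": TCP position; "tool_rot": TCP orientation; "force": force on the tool from outside, world axes, zero at the start; "wrist_torque": the same for the moment, N m; "grip_width": finger opening in m; "grasp_force": force on a finger pad.
Only numpy, scipy, OpenCV 4.12 (cv2) and the standard library are available. Lean on these libraries where they do the work, as an engineer would, in place of code of your own. Each camera call takes 0.05 s, during which the arm holds its last target. There are 200 camera calls.

## Working session

There is one attempt and no reset: what is moved stays moved. The work goes in short steps, Python scripts to look and compute and a tool call to move; the robot and the scene stay as the last step left them, time stands still between calls to the robot, and variables do not carry over. Pictures are saved under pics/ and viewed, at most 10 in all, crops included, and the job is handed in when it is done.

Besides the shell and the picture viewer there is one more tool, called after "Request:" by a JSON object that holds its "name" and its "arguments". drive_tool: Moves the arm, as the interface text tells. Its arguments: {"type":"object","properties":{"angular":{"type":"array","items":{"type":"array","items":{"type":"number"}}},"delta_pos":{"type":"array","items":{"type":"array","items":{"type":"number"}}},"gripper":{"type":"array","items":{"type":"number"}},"squeeze":{"type":"number"}},"required":["angular","delta_pos","gripper"]}

```bash
mkdir -p pics; cat > h.py <<'E'
import numpy as np, cv2
from cell import telemetry, eyes, env, models
from scipy.spatial.transform import Rotation as R
def rot(o):
    o=np.array(o,float)
    if o.shape==(3,3): return o
    return R.from_euler('xyz',o,degrees=True).as_matrix() if o.size==3 else R.from_quat(o).as_matrix()
def ray(p,px):
    u=cv2.undistortPoints(np.array([[px]],float),np.array(p['mtx']),np.array(p['D']))[0,0]
    return rot(p['orientation'])@np.array([u[0],u[1],1.])
def at(p,px,z):
    d=ray(p,px);o=np.array(p['origin']);return o+d*(z-o[2])/d[2]
def proj(p,X):
    Rm=rot(p['orientation']);t=-Rm.T@np.array(p['origin'])
    return cv2.projectPoints(np.atleast_2d(np.array(X,float)),cv2.Rodrigues(Rm.T)[0],t,np.array(p['mtx']),np.array(p['D']))[0][:,0]
def save(p,n): cv2.imwrite('pics/'+n,p['pixels'][:,:,::-1])
E
python3 - <<'E'
from h import *
print(env.finger_overhang, telemetry.get_obs())
for n in ['top','side']:
    p=eyes.read_camera(n); save(p,n+'1.png'); print(n,p['origin'],p['orientation'],p['mtx'])
    for t in ['tube','glass_ball','steel_ball','tray','cradle','petri_dish','magnifier','bung','beaker','wash_bottle','scoop','black_bottle']:
        for d in models.search_frame(p,t)[:4]:
            print(t,round(d['p'],2),np.round(d['centre']),np.round(at(p,d['centre'],0.05 if t in('tube','glass_ball','steel_ball') else 0.03),3))
E
```

```text
0.014 {'time_s': 0.0, 'qpos': array([71.45500661, 18.43944248, -4.01610441, 83.17595662,  1.29563483,
       78.54048232, -3.25833995]), 'joint_velocities': array([-0.00812191,  0.0018068 , -0.0180045 ,  0.08109222, -0.03897902,
        0.01166628, -0.0110628 ]), 'effort': array([-1.91778163e-04, -4.91289461e+01, -4.03922852e-01, -3.12528849e+01,
       -6.40218286e-02,  4.39026486e-02,  1.86454999e-04]), 'tool_pos': array([ 0.21517836, -0.61278368,  0.23544799]), 'tool_rot': array([-1.79889401e+02,  6.23224676e-03,  1.93571029e+01]), 'force': array([ 0.13711612, -0.12990012,  0.07399342]), 'wrist_torque': array([-0.00086487, -0.02382973, -0.03056473]), 'grasp_force': 0.0, 'grip_width': 0.08720036996209164}
top [2.56442505e-01 1.96586313e-04 1.36039096e+00] [-168.61915939   -0.74762941  -91.44976621] [[592.46349643   0.         317.39757313]
 [  0.         592.46349643 241.51931187]
 [  0.           0.           1.        ]]
tube 0.95 [484. 379.] [ 0.202 -0.382  0.05 ]
tube 0.91 [388. 315.] [ 0.35  -0.176  0.05 ]
tube 0.77 [413. 204.] [ 0.603 -0.246  0.05 ]
tray 0.84 [199. 249.] [0.5
[... 377 characters left out ...]
54 0.79875297] [-135.09593793    1.09229409 -163.11621729] [[451.75108173   0.         317.09866853]
 [  0.         451.75108173 235.26934332]
 [  0.           0.           1.        ]]
tube 0.97 [402. 220.] [ 0.341 -0.139  0.05 ]
tube 0.76 [310. 175.] [ 0.608 -0.247  0.05 ]
tray 0.59 [282. 348.] [0.505 0.262 0.03 ]
cradle 0.88 [324. 189.] [ 0.562 -0.225  0.03 ]
cradle 0.37 [311. 255.] [0.523 0.014 0.03 ]
petri_dish 0.68 [360. 273.] [0.403 0.035 0.03 ]
magnifier 0.74 [249. 242.] [0.679 0.013 0.03 ]
wash_bottle 0.58 [182. 265.] [0.797 0.124 0.03 ]
wash_bottle 0.42 [312. 175.] [ 0.611 -0.276  0.03 ]
scoop 0.59 [290. 455.] [0.423 0.447 0.03 ]
black_bottle 0.94 [329. 134.] [ 0.622 -0.485  0.03 ]
```

View pics/top1.png

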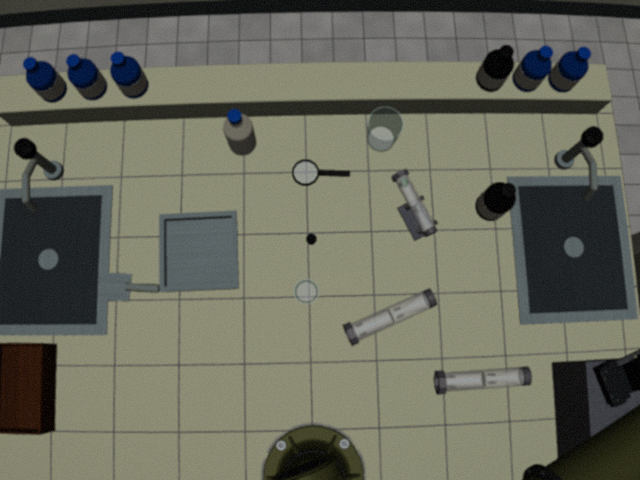

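```bash
python3 - <<'E'
import cv2
a=cv2.imread('pics/top1.png')[160:270,350:470];b=cv2.imread('pics/side1.png')[130:240,250:370]
cv2.imwrite('pics/crop1.png',cv2.hconcat([cv2.resize(a,(400,367),interpolation=2),cv2.resize(b,(400,367),interpolation=2)]))
E
```

```text
(no output)
```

View pics/crop1.png

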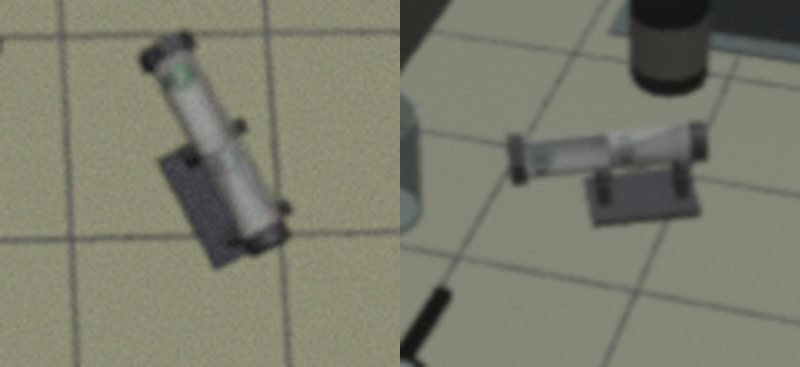

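View pics/side1.png

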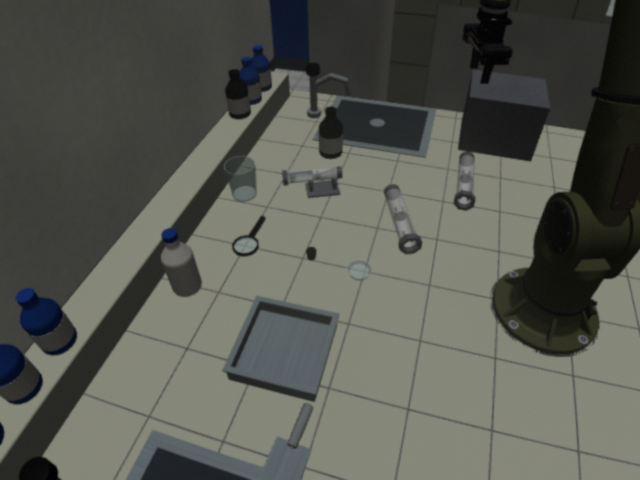

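The top view shows three tubes: one in the cradle at (413,204), and two on the bench at (388,315) and (484,379). The bench ones are longer and hold no green ball. The crop shows the cradle tube carrying the green ball near its far end at about (402,180), so that end is the mouth, and this is the tube I want.

```bash
python3 - <<'E'
from h import *
for n in ['top','side']:
    p=eyes.read_camera(n)
    for t,z in [('tube',.055),('tray',.042),('cradle',.03)]:
        for d in models.cut_out(p,t)[:3]:
            m=d['pixels'];ys,xs=np.nonzero(m)
            W=np.array([at(p,(x,y),z)[:2] for x,y in zip(xs,ys)])
            if t=='tube' and W.mean(0)[0]<.5: continue
            if t=='tray':
                h=cv2.convexHull(W.astype(np.float32)); print(n,t,d['p'],cv2.minAreaRect(h), np.round(cv2.approxPolyDP(h,.02,True)[:,0],3).tolist());continue
            c=W.mean(0);u,s,v=np.linalg.svd(W-c,full_matrices=False);a=v[0]*np.sign(v[0][0]);q=(W-c)@a
            print(n,t,round(d['p'],2),'c',c,'yaw',np.degrees(np.arctan2(a[1],a[0])),'ends',c+a*q.min(),c+a*q.max(),q.max()-q.min(),np.ptp((W-c)@np.array([-a[1],a[0]])))
E
```

```text
top tube 0.72 c [ 0.6063307  -0.24799608] yaw 24.335158715357306 ends [ 0.53032938 -0.28236815] [ 0.6813436  -0.21407102] 0.1657401354729457 0.03854693603289694
top tray 0.88 ((0.506985604763031, 0.24718083441257477), (0.18406249582767487, 0.18434348702430725), 0.5191952586174011) [[0.5989999771118164, 0.164000004529953], [0.593999981880188, 0.33799999952316284], [0.41600000858306885, 0.335999995470047], [0.42100000381469727, 0.15399999916553497]]
top cradle 0.72 c [ 0.56759604 -0.24334955] yaw 23.324612945996236 ends [ 0.52738745 -0.26068658] [ 0.60910184 -0.22545319] 0.08898670417818717 0.07057030092541426
side tube 0.57 c [ 0.60320977 -0.24430291] yaw 24.904336539168806 ends [ 0.52540874 -0.2804241 ] [ 0.67374657 -0.21155432] 0.16354558087654242 0.06597457623549649
side tray 0.58 ((0.5030937194824219, 0.25811028480529785), (0.1850339025259018, 0.1950584352016449), 1.458263635635376) [[0.593999981880188, 0.16599999368190765], [0.5889999866485596, 0.34200000762939453], [0.41200000047683716, 0.35199999809265137], [0.41999998688697815, 0.16300000250339508]]
side tray 0.37 ((0.793254017829895, -0.19828853011131287), (0.08820060640573502, 0.2082705944776535), 25.892887115478516) [[0.8519999980926514, -0.28600001335144043], [0.8510000109672546, -0.2160000056028366], [0.7689999938011169, -0.10999999940395355], [0.7350000143051147, -0.11100000143051147], [0.7239999771118164, -0.14300000667572021], [0.781000018119812, -0.27399998903274536]]
side cradle 0.98 c [ 0.56666775 -0.22611199] yaw 27.504452963018934 ends [ 0.52537918 -0.24760954] [ 0.60586213 -0.20570482] 0.09073869855343836 0.07160569990629703
side cradle 0.71 c [0.40759486 0.02447527] yaw -83.33112832855797 ends [0.40386928 0.056339  ] [ 0.41119129 -0.00628389] 0.06304948993499769 0.055865741013429095
```

Request:
{"name": "drive_tool", "arguments": {"angular": [[0,0,0],[0,0,0],[0,0,0],[0,0,0],[0,0,0],[0,0,0],[0,0,0],[0,0,0],[0,0,0],[0,0,0],[0,0,0],[0,0,0],[0,0,0],[0,0,0],[0,0,0],[0,0,-0.09],[0,0,0],[0,0,0]], "delta_pos": [[3.55,-1.46,0],[3.55,-1.46,0],[3.55,-1.46,0],[3.55,-1.46,0],[3.55,-1.46,0],[3.55,-1.46,0],[3.55,-1.46,0],[3.55,-1.46,0],[3.55,-1.46,0],[3.55,-1.46,0],[3.55,-1.46,0],[3.55,-1.46,0],[3.55,-1.46,0],[3.55,-1.46,0],[3.55,-1.46,0],[0,0,0],[0,0,4],[0,0,0]], "gripper": [6.5,6.5,6.5,6.5,6.5,6.5,6.5,6.5,6.5,6.5,6.5,6.5,6.5,6.5,6.5,6.5,6.5,6.5]}}

```text
time_s: 3.5
tool_pos: [0.6423, -0.2293, 0.1911]
tool_rot: [-179.6, 0.4, 24.5]
force: [-1.2, 0.3, -1.1]
grip_width: 0.0646
grasp_force: 0.0
```

```bash
python3 - <<'E'
from h import *
p=eyes.read_camera('side')
o=np.array([.6013,-.25,.055]);a=np.array([np.cos(np.radians(24.5)),np.sin(np.radians(24.5)),0])
im=p['pixels'][:,:,::-1].copy()
c=cv2.resize(im[80:230,230:430],(800,600),interpolation=2)
def dot(X,col):
    q=proj(p,X)[0]; cv2.circle(c,tuple(int(v) for v in ((q-[230,80])*4)),4,col,-1)
for x in (-.075,.048,.085): dot(o+a*x,(0,0,255))
t=telemetry.get_obs(); P=np.array(t['tool_pos']);print(t['tool_pos'],t['tool_rot'],t['qpos'])
dot(P,(255,0,0)); dot(P+[0,0,-.014],(255,255,0))
n=np.array([a[1],-a[0],0])
for s in(.032,-.032): dot(P+n*s+[0,0,-.014],(0,255,255))
cv2.imwrite('pics/c2.png',c)
E
```

```text
[ 0.64323066 -0.2299475   0.19364101] [-179.76287725    0.279654     24.49899361] [ 33.0692259   25.34646183 -21.43396339  80.16949682   9.23999587
  76.57726942 -54.18710405]
```

View pics/c2.png

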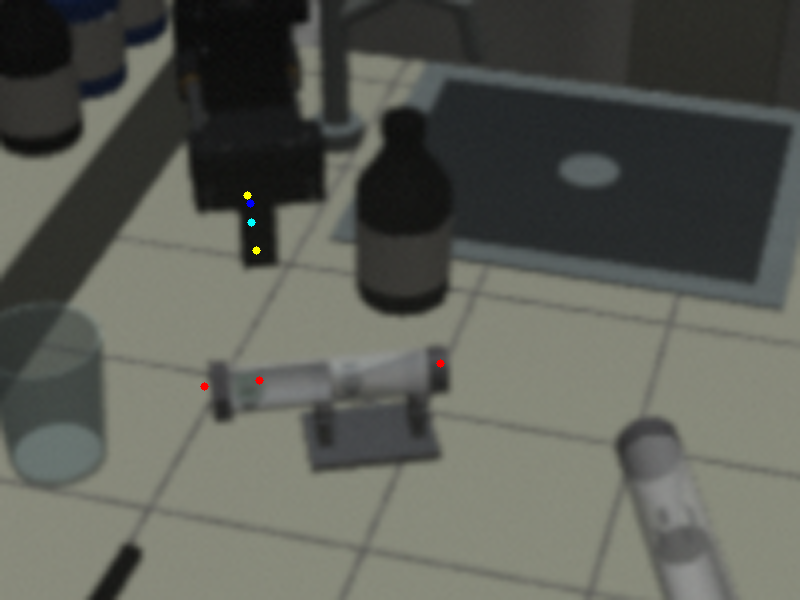

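The overlay puts the fingers over the tube's neck. The green ball sits at crop (250,385) and the mouth collar at (220,390). My estimate is about 2–3 mm too far towards the mouth, so I'll correct a little, descend and close.

Request:
{"name": "drive_tool", "arguments": {"angular": [[0,0,0],[0,0,0],[0,0,0],[0,0,0],[0,0,0],[0,0,0],[0,0,0],[0,0,0]], "delta_pos": [[-0.2,-0.2,0],[0,0,3],[0,0,3],[0,0,3],[0,0,2.5],[0,0,2],[0,0,0.6],[0,0,0]], "gripper": [6.5,6.5,6.5,6.5,6.5,6.5,6.5,6.5], "squeeze": 45}}

```text
time_s: 4.35
tool_pos: [0.6427, -0.2296, 0.0563]
tool_rot: [180.0, -0.0, 24.5]
force: [-0.2, -0.7, -0.0]
grip_width: 0.0649
grasp_force: 0.0
```

Request:
{"name": "drive_tool", "arguments": {"angular": [[0,0,0],[0,0,0],[0,0,0],[0,0,0],[0,0,0],[0,0,0],[0,0,0],[0,0,0],[0,0,0],[0,0,0]], "delta_pos": [[0,0,0],[0,0,0],[0,0,0],[0,0,0],[0,0,0],[0,0,0],[0,0,0],[0,0,0],[0,0,0],[0,0,0]], "gripper": [5,4.3,3.8,3.4,2.5,2.5,2.5,2.5,2.5,2.5]}}

```text
time_s: 5.35
tool_pos: [0.6427, -0.2293, 0.0557]
tool_rot: [180.0, -0.0, 24.5]
force: [-0.1, 0.2, 1.4]
grip_width: 0.0318
grasp_force: 45.0
```

Request:
{"name": "drive_tool", "arguments": {"angular": [[0,0,0],[0,0,0],[0,0,0],[0,0,0],[0,0,0],[0,0,0],[0,0,0],[0,0,0],[0,0,0],[0,0,0],[0,0,0],[0,0,0],[0,0,0],[0,0,0],[0,0,0],[0,0,0],[0,0,0]], "delta_pos": [[0,0,-1],[0,0,-2.5],[0,0,-3],[0,0,-3],[0,0,-2.5],[0.11,-3.24,0],[0.11,-3.24,0],[0.11,-3.24,0],[0.11,-3.24,0],[0.11,-3.24,0],[0.11,-3.24,0],[0.11,-3.24,0],[0.11,-3.24,0],[0.11,-3.24,0],[0.11,-3.24,0],[0.11,-3.24,0],[0,0,0]], "gripper": [2.5,2.5,2.5,2.5,2.5,2.5,2.5,2.5,2.5,2.5,2.5,2.5,2.5,2.5,2.5,2.5,2.5]}}

```text
time_s: 7.05
tool_pos: [0.5033, 0.1058, 0.176]
tool_rot: [-179.9, -0.0, 25.0]
force: [-0.5, 0.8, -0.9]
grip_width: 0.0316
grasp_force: 45.0
```

Request:
{"name": "drive_tool", "arguments": {"angular": [[0,0,-0.1143],[0,0,-0.1143],[0,0,-0.1143],[0,0,-0.1143],[0,0,-0.1143],[0,0,-0.1143],[0,0,-0.1143],[0,0,-0.1143],[0,0,-0.1143],[0,0,-0.1143],[0,-0.1247,0],[0,-0.1247,0],[0,-0.1247,0],[0,-0.1247,0],[0,-0.1247,0],[0,-0.1247,0],[0,-0.1247,0],[0,0,0]], "delta_pos": [[0,0,0],[0,0,0],[0,0,0],[0,0,0],[0,0,0],[0,0,0],[0,0,0],[0,0,0],[0,0,0],[0,0,0],[0,0,0],[0,0,0],[0,0,0],[0,0,0],[0,0,0],[0,0,0],[0,0,0],[0,0,0]], "gripper": [2.5,2.5,2.5,2.5,2.5,2.5,2.5,2.5,2.5,2.5,2.5,2.5,2.5,2.5,2.5,2.5,2.5,2.5]}}

```text
time_s: 8.85
tool_pos: [0.5042, 0.1026, 0.1717]
tool_rot: [-179.3, 50.1, 90.8]
force: [-0.7, -0.2, -1.4]
grip_width: 0.0315
grasp_force: 45.0
```

```bash
python3 - <<'E'
from h import *
t=telemetry.get_obs(); P=np.array(t['tool_pos']);M=rot(t['tool_rot']);print(t['tool_pos'],t['tool_rot'],np.round(t['qpos'],1))
out=[]
for n,(x0,y0) in [('side',(220,200)),('top',(140,160))]:
    p=eyes.read_camera(n)
    c=cv2.resize(p['pixels'][y0:y0+150,x0:x0+200,::-1],(800,600),interpolation=2) if n=='side' else cv2.resize(p['pixels'][y0:y0+150,x0:x0+200,::-1],(800,600),interpolation=2)
    def dot(X,col):
        q=proj(p,X)[0]; cv2.circle(c,tuple(int(v) for v in ((q-[x0,y0])*4)),3,col,-1)
    for x in (-.1225,.0375): dot(P+M@[x,0,0],(0,0,255))
    dot(P+M@[.0375,0,.02],(255,0,255))
    for sx in(-1,1):
        for sy in(-1,1):
            dot([.507+sx*.09,.25+sy*.09,.042],(0,255,255));dot([.507+sx*.078,.25+sy*.078,.042],(0,255,0))
    out.append(cv2.resize(c,(400,300) if 0 else (560,420)))
cv2.imwrite('pics/c3.png',cv2.resize(cv2.vconcat(out),(560,840))[:, :] if 0 else cv2.resize(cv2.hconcat(out),(800,300)))
cv2.imwrite('pics/c3s.png',out[0])
E
```

```text
[0.50417098 0.10256244 0.17166139] [-179.30388886   50.06494028   90.82176832] [-10.2  29.6 -36.6  96.7  47.8 102.5 -57.2]
```

View pics/c3.png

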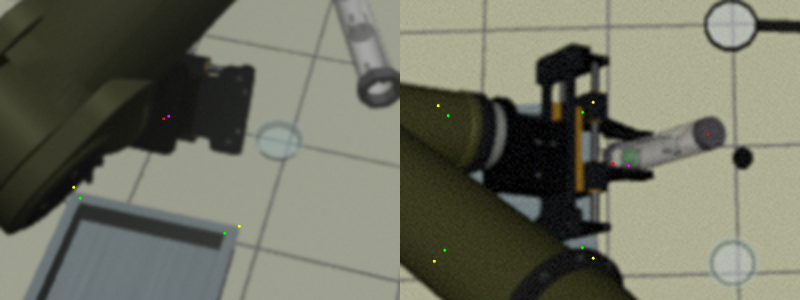

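Side view: the tray overlay fits its near corner (239,226), and the tube is hidden by the arm. Top view: the tube's closed cap at (710,133) and mouth at about (612,157) agree with the overlay to about 2 mm. Next I'll bring the rim above the tray's near edge and touch down slowly.

Request:
{"name": "drive_tool", "arguments": {"angular": [[0,0,0],[0,0,0],[0,0,0],[0,0,0],[0,0,0],[0,0,0],[0,0,0],[0,0,0]], "delta_pos": [[2.2,0,0],[2.2,0,0],[2.2,0,0],[2.2,0,0],[0,0,0],[0.77,0,0.64],[0,0,0],[0,0,0]], "gripper": [2.5,2.5,2.5,2.5,2.5,2.5,2.5,2.5]}}

```text
time_s: 9.75
tool_pos: [0.5062, 0.1555, 0.099]
tool_rot: [179.9, 50.0, 89.8]
force: [-0.8, -0.4, -1.4]
grip_width: 0.0317
grasp_force: 45.0
```

```bash
python3 - <<'E'
from h import *
t=telemetry.get_obs(); P=np.array(t['tool_pos']);M=rot(t['tool_rot']);print(P,t['tool_rot'],t['force'],np.round(t['qpos'],1))
print('contact pt',P+M@[.0375,0,.0202])
p=eyes.read_camera('top');x0,y0=140,180
c=cv2.resize(p['pixels'][y0:y0+120,x0:x0+160,::-1],(800,600),interpolation=2)
for X,col in [(P+M@[.0375,0,0],(0,0,255)),(P+M@[-.1225,0,0],(0,0,255)),(P+M@[.0375,0,.0202],(255,0,255)),([.507-.09,.162,.042],(0,255,255)),([.507+.09,.162,.042],(0,255,255)),([.507,.162,.042],(0,255,255)),([.507,.174,.042],(0,255,0))]:
    q=proj(p,X)[0]; cv2.circle(c,tuple(int(v) for v in ((q-[x0,y0])*5)),3,col,-1)
cv2.imwrite('pics/c4.png',c)
E
```

```text
[0.50621514 0.15548844 0.09899894] [179.88872983  50.02539359  89.80980708] [-0.8207067  -0.41027972 -1.36409454] [-15.7  38.7 -35.7  93.4  48.9 101.4 -65. ]
contact pt [0.50628296 0.16410024 0.05728417]
```

View pics/c4.png

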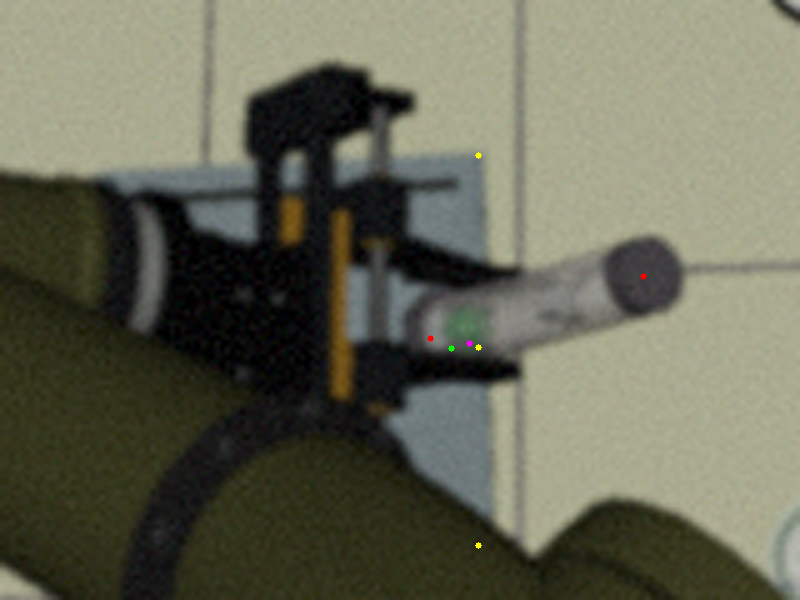

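The top view shows the mouth over the tray's near edge (edge at column ~487), with the green ball at (467,322). I'll shift 3 mm inward and make one trial knock.

Request:
{"name": "drive_tool", "arguments": {"angular": [[0,0,0],[0,0,0],[0,0,0],[0,0,0],[0,0,0],[0,0,0],[0,0,0]], "delta_pos": [[0.19,0,-0.23],[-1.68,0,-1.41],[0,0,0],[1.53,0,1.29],[1.53,0,1.29],[-1.38,0,-1.16],[0,0,0]], "gripper": [2.5,2.5,2.5,2.5,2.5,2.5,2.5]}}

```text
time_s: 10.5
tool_pos: [0.5059, 0.16, 0.0986]
tool_rot: [180.0, 50.0, 90.0]
force: [-0.3, -0.9, -1.2]
grip_width: 0.0316
grasp_force: 45.0
```

```bash
cat > look.py <<'E'
from h import *
import sys
t=telemetry.get_obs(); P=np.array(t['tool_pos']);M=rot(t['tool_rot']);print(t['time_s'],P,t['tool_rot'],t['force'])
print('contact pt',P+M@[.0375,0,.0202])
for n in ['top','side']:
    p=eyes.read_camera(n);save(p,sys.argv[1]+n+'.png')
    for b in ['glass_ball','steel_ball','tube']:
        print(n,b,[(round(d['p'],2),np.round(d['centre'],1).tolist()) for d in models.search_frame(p,b)[:3]])
    if n=='top':
        h=cv2.cvtColor(p['pixels'],cv2.COLOR_RGB2HSV)[180:300,140:300].astype(int); g=p['pixels'][180:300,140:300].astype(int); m=(g[...,1]-g[...,0]>14)&(g[...,1]-g[...,2]>3)
        ys,xs=np.nonzero(m); print('green',len(xs),(xs.mean()*5,ys.mean()*5) if len(xs) else 0)
E
python3 look.py k1
```

```text
10.5 [0.50591379 0.16000263 0.09858879] [179.97168026  49.98769874  89.99115954] [-0.26750013 -0.88595454 -1.15150483]
contact pt [0.5059251  0.16864202 0.05687967]
top glass_ball []
top steel_ball []
top tube [(0.92, [248.0, 240.9]), (0.92, [482.9, 379.1]), (0.62, [386.1, 316.6])]
green 49 (np.float64(435.9183673469388), np.float64(329.28571428571433))
side glass_ball [(0.47, [291.1, 337.0])]
side steel_ball []
side tube [(0.76, [400.0, 223.8])]
```

```bash
python3 - <<'E'
import cv2
a=cv2.imread('pics/k1top.png')[190:290,150:290];b=cv2.imread('pics/k1side.png')[270:370,220:360]
cv2.imwrite('pics/c5.png',cv2.vconcat([cv2.resize(x,(420,300),interpolation=2) for x in (a,b)]))
E
```

```text
(no output)
```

View pics/c5.png

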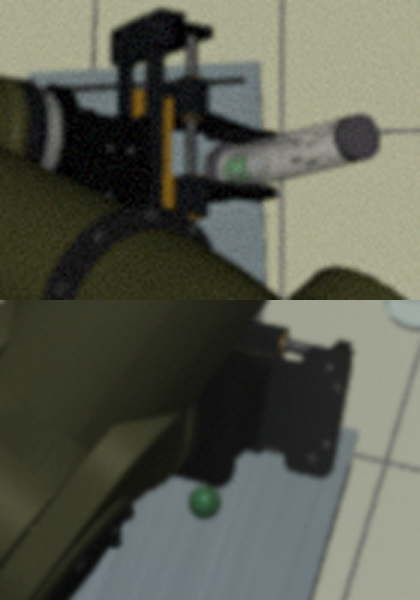

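After one knock the top view showed the green ball at the mouth. The later side view shows it in the tray at about (291,337). Now I'll knock for the steel ball.

Request:
{"name": "drive_tool", "arguments": {"angular": [[0,0,0],[0,0,0],[0,0,0],[0,0,0],[0,0,0],[0,0,0],[0,0,0],[0,0,0],[0,0,0],[0,0,0],[0,0,0],[0,0,0],[0,0,0],[0,0,0]], "delta_pos": [[-1.68,0,-1.41],[0,0,0],[1.53,0,1.29],[1.53,0,1.29],[-1.38,0,-1.16],[0,0,0],[-1.68,0,-1.41],[0,0,0],[1.53,0,1.29],[1.53,0,1.29],[-1.38,0,-1.16],[0,0,0],[0,0,0],[0,0,0]], "gripper": [2.5,2.5,2.5,2.5,2.5,2.5,2.5,2.5,2.5,2.5,2.5,2.5,2.5,2.5]}}

```text
time_s: 12.3
tool_pos: [0.5057, 0.1597, 0.098]
tool_rot: [180.0, 50.0, 90.0]
force: [0.5, -0.3, -1.4]
grip_width: 0.0315
grasp_force: 44.9
```

```bash
python3 look.py k2
```

```text
12.3 [0.50572444 0.15972328 0.09804372] [179.97130928  49.97638961  89.98675597] [ 0.54252374 -0.27127703 -1.42274702]
contact pt [0.50573655 0.1683709  0.05633631]
top glass_ball []
top steel_ball [(0.25, [385.7, 128.4])]
top tube [(0.95, [249.1, 239.0]), (0.6, [485.1, 378.1]), (0.59, [385.2, 314.7])]
green 3 (np.float64(350.0), np.float64(243.33333333333331))
side glass_ball [(0.47, [323.8, 122.5]), (0.45, [287.4, 345.1])]
side steel_ball []
side tube [(0.71, [399.7, 223.4]), (0.6, [466.5, 183.3])]
```

Request:
{"name": "drive_tool", "arguments": {"angular": [[0,0,0],[0,0,0],[0,0,0],[0,0,0],[0,0,0],[0,0,0],[0,0,0],[0,0,0],[0,0,0],[0,0,0],[0,0,0],[0,0,0],[0,0,0],[0,0,0],[0,0,0],[0,0,0],[0,0,0],[0,0,0],[0,0,0]], "delta_pos": [[-1.68,0,-1.41],[0,0,0],[1.53,0,1.29],[1.53,0,1.29],[-1.38,0,-1.16],[0,0,0],[-1.68,0,-1.41],[0,0,0],[1.53,0,1.29],[1.53,0,1.29],[-1.38,0,-1.16],[0,0,0],[-1.68,0,-1.41],[0,0,0],[1.53,0,1.29],[1.53,0,1.29],[-1.38,0,-1.16],[0,0,0],[0,0,0]], "gripper": [2.5,2.5,2.5,2.5,2.5,2.5,2.5,2.5,2.5,2.5,2.5,2.5,2.5,2.5,2.5,2.5,2.5,2.5,2.5]}}

```text
time_s: 14.6
tool_pos: [0.506, 0.1597, 0.0984]
tool_rot: [179.9, 50.0, 89.9]
force: [0.5, 0.6, -1.1]
grip_width: 0.0316
grasp_force: 44.9
```

```bash
python3 look.py k3; python3 - <<'E'
import cv2
a=cv2.imread('pics/k3top.png')[190:290,150:290];b=cv2.imread('pics/k3side.png')[270:370,220:360];c=cv2.imread('pics/k2top.png')[190:290,150:290];d=cv2.imread('pics/k2side.png')[270:370,220:360]
f=[cv2.resize(x,(400,300),interpolation=2) for x in (c,a,d,b)]
cv2.imwrite('pics/c6.png',cv2.vconcat([cv2.hconcat(f[:2]),cv2.hconcat(f[2:])]))
E
```

```text
14.6 [0.50596416 0.15965443 0.09842911] [179.90680846  49.96702052  89.93173889] [ 0.49467058  0.55258613 -1.11700254]
contact pt [0.50600732 0.16830885 0.05672313]
top glass_ball []
top steel_ball [(0.24, [252.3, 239.6])]
top tube [(0.95, [483.5, 379.7]), (0.8, [386.8, 317.7]), (0.67, [252.2, 240.0])]
green 5 (np.float64(427.0), np.float64(355.0))
side glass_ball [(0.46, [288.1, 344.4])]
side steel_ball []
side tube [(0.96, [400.7, 219.5]), (0.79, [466.1, 182.8])]
```

View pics/c6.png

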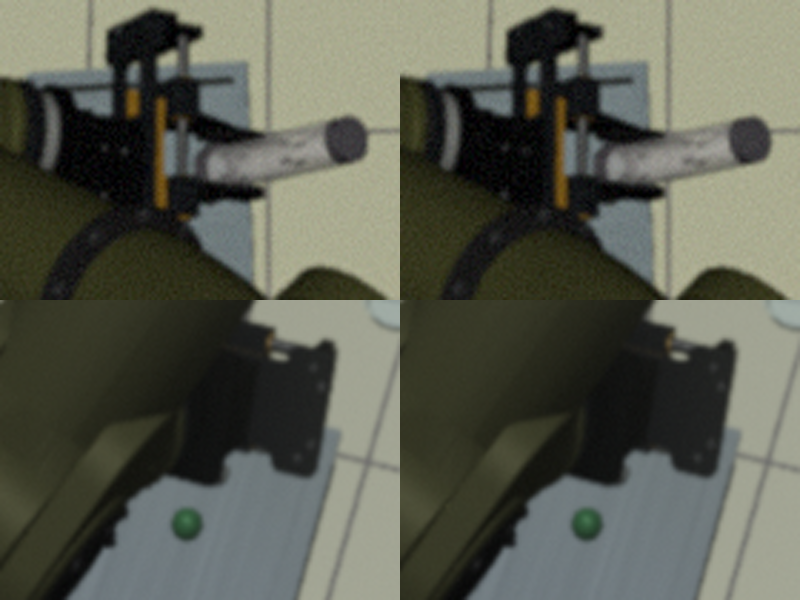

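Request:
{"name": "drive_tool", "arguments": {"angular": [[0,0,0],[0,0,0],[0,0,0]], "delta_pos": [[0.69,0,0.58],[0.69,0,0.58],[0,0,0]], "gripper": [2.5,2.5,2.5], "squeeze": 60}}

```text
time_s: 15.3
tool_pos: [0.5049, 0.1586, 0.0778]
tool_rot: [-179.8, 50.1, 90.2]
force: [-0.7, 0.2, -1.0]
grip_width: 0.0312
grasp_force: 59.9
```

```bash
python3 - <<'E'
from h import *
L={k:cv2.imread(f'pics/{k}top.png') for k in('k1','k2','k3')}
T=L['k1'][222:250,258:282]
for k in L:
    r=cv2.matchTemplate(cv2.resize(L[k][190:290,200:300],None,fx=4,fy=4,interpolation=2),cv2.resize(T,None,fx=4,fy=4,interpolation=2),5);print(k,np.array(cv2.minMaxLoc(r)[3])/4,r.max())
E
```

```text
k1 [58. 32.] 0.99996024
k2 [60.25 32.5 ] 0.9918282
k3 [61.5  32.75] 0.98906
```

The fingers reach the knock depth without any contact force, so the tube has slipped a little in the grip. I'll feel for the new contact height.

Request:
{"name": "drive_tool", "arguments": {"angular": [[0,0,0],[0,0,0]], "delta_pos": [[0.15,0,0.13],[0,0,0]], "gripper": [2.5,2.5]}}

```text
time_s: 15.5
tool_pos: [0.5056, 0.1591, 0.0774]
tool_rot: [-180.0, 50.0, 90.0]
force: [-0.2, 0.1, -0.9]
grip_width: 0.0314
grasp_force: 59.9
```

Request:
{"name": "drive_tool", "arguments": {"angular": [[0,0,0],[0,0,0]], "delta_pos": [[0.15,0,0.13],[0,0,0]], "gripper": [2.5,2.5]}}

```text
time_s: 15.7
tool_pos: [0.5058, 0.1592, 0.0767]
tool_rot: [179.9, 50.1, 89.9]
force: [-0.4, 0.3, 4.1]
grip_width: 0.0314
grasp_force: 59.9
```

Request:
{"name": "drive_tool", "arguments": {"angular": [[0,0,0],[0,0,0]], "delta_pos": [[0.15,0,0.13],[0,0,0]], "gripper": [2.5,2.5]}}

```text
time_s: 15.9
tool_pos: [0.5058, 0.1591, 0.0764]
tool_rot: [179.8, 50.2, 89.8]
force: [-2.7, 1.1, 12.1]
grip_width: 0.0315
grasp_force: 60.0
```

Request:
{"name": "drive_tool", "arguments": {"angular": [[0,0,0],[0,0,0],[0,0,0],[0,0,0],[0,0,0],[0,0,0],[0,0,0],[0,0,0],[0,0,0],[0,0,0],[0,0,0],[0,0,0],[0,0,0],[0,0,0]], "delta_pos": [[-1.49,0,-1.25],[-1.49,0,-1.25],[0,0,0],[1.53,0,1.29],[1.53,0,1.29],[-1.53,0,-1.29],[-1.53,0,-1.29],[0,0,0],[1.57,0,1.32],[1.57,0,1.32],[-1.53,0,-1.29],[0,0,0],[0,0,0],[0,0,0]], "gripper": [2.5,2.5,2.5,2.5,2.5,2.5,2.5,2.5,2.5,2.5,2.5,2.5,2.5,2.5]}}

```text
time_s: 17.3
tool_pos: [0.5058, 0.1593, 0.0917]
tool_rot: [180.0, 50.0, 90.0]
force: [-0.8, 1.1, -1.5]
grip_width: 0.0312
grasp_force: 60.0
```

```bash
python3 look.py k4; python3 - <<'E'
from h import *
L={k:cv2.imread(f'pics/{k}top.png') for k in('k1','k3','k4')}
T=L['k1'][222:250,258:282]
for k in L:
    r=cv2.matchTemplate(cv2.resize(L[k][190:290,200:300],None,fx=4,fy=4,interpolation=2),cv2.resize(T,None,fx=4,fy=4,interpolation=2),5);print(k,np.array(cv2.minMaxLoc(r)[3])/4,r.max())
E
```

```text
17.3 [0.50577057 0.15926485 0.09172267] [179.96233617  49.98111017  89.97104178] [-0.76557462  1.10011575 -1.50975384]
contact pt [0.50578821 0.16790903 0.05001455]
top glass_ball [(0.2, [110.2, 285.4])]
top steel_ball []
top tube [(0.93, [484.4, 378.8]), (0.88, [252.7, 241.4])]
green 9 (np.float64(476.66666666666663), np.float64(336.11111111111114))
side glass_ball []
side steel_ball []
side tube [(0.87, [400.7, 222.4]), (0.72, [468.4, 180.3])]
k1 [58. 32.] 0.99996024
k3 [61.5  32.75] 0.98906
k4 [67.  33.5] 0.96119064
```

Request:
{"name": "drive_tool", "arguments": {"angular": [[0,0,0],[0,0,0],[0,0,0]], "delta_pos": [[0.69,0,0.58],[0.69,0,0.58],[0,0,0]], "gripper": [2.5,2.5,2.5]}}

```text
time_s: 18.0
tool_pos: [0.505, 0.1585, 0.0718]
tool_rot: [-179.8, 50.1, 90.2]
force: [-0.5, -0.1, -1.7]
grip_width: 0.0313
grasp_force: 60.0
```

Request:
{"name": "drive_tool", "arguments": {"angular": [[0,0,0],[0,0,0]], "delta_pos": [[0.23,0,0.19],[0,0,0]], "gripper": [2.5,2.5]}}

```text
time_s: 18.2
tool_pos: [0.5056, 0.159, 0.0702]
tool_rot: [-179.9, 50.0, 90.0]
force: [0.7, 0.3, -1.1]
grip_width: 0.0312
grasp_force: 60.0
```

Request:
{"name": "drive_tool", "arguments": {"angular": [[0,0,0],[0,0,0]], "delta_pos": [[0.23,0,0.19],[0,0,0]], "gripper": [2.5,2.5]}}

```text
time_s: 18.4
tool_pos: [0.5059, 0.1593, 0.069]
tool_rot: [179.9, 50.1, 89.9]
force: [-0.7, 0.7, 4.1]
grip_width: 0.0315
grasp_force: 60.0
```

Request:
{"name": "drive_tool", "arguments": {"angular": [[0,0,0],[0,0,0],[0,0,0],[0,0,0],[0,0,0],[0,0,0],[0,0,0],[0,0,0],[0,0,0],[0,0,0],[0,0,0],[0,0,0],[0,0,0],[0,0,0]], "delta_pos": [[-1.49,0,-1.25],[-1.49,0,-1.25],[0,0,0],[1.57,0,1.32],[1.57,0,1.32],[-1.57,0,-1.32],[-1.57,0,-1.32],[0,0,0],[1.57,0,1.32],[1.57,0,1.32],[-1.53,0,-1.29],[0,0,0],[0,0,0],[0,0,0]], "gripper": [2.5,2.5,2.5,2.5,2.5,2.5,2.5,2.5,2.5,2.5,2.5,2.5,2.5,2.5]}}

```text
time_s: 19.8
tool_pos: [0.5058, 0.1594, 0.0858]
tool_rot: [180.0, 50.0, 90.0]
force: [0.1, 0.5, -0.1]
grip_width: 0.0313
grasp_force: 60.0
```

Request:
{"name": "drive_tool", "arguments": {"angular": [[0,0,0],[0,0,0],[0,0,0]], "delta_pos": [[0.65,0,0.55],[0.65,0,0.55],[0,0,0]], "gripper": [2.5,2.5,2.5]}}

```text
time_s: 20.1
tool_pos: [0.505, 0.1584, 0.0668]
tool_rot: [-179.8, 50.1, 90.2]
force: [-1.0, -0.1, -0.9]
grip_width: 0.0306
grasp_force: 60.0
```

```bash
python3 look.py k5
```

```text
20.1 [0.50496299 0.1584412  0.06675554] [-179.77444264   50.08705562   90.17630067] [-1.04574209 -0.07731697 -0.89355744]
contact pt [0.50485711 0.16700809 0.0250316 ]
top glass_ball []
top steel_ball []
top tube [(0.88, [484.1, 379.6]), (0.7, [386.7, 317.7]), (0.69, [254.0, 244.0])]
green 7 (np.float64(317.85714285714283), np.float64(242.14285714285717))
side glass_ball []
side steel_ball []
side tube [(0.87, [402.4, 224.7]), (0.79, [466.7, 181.5])]
```

Request:
{"name": "drive_tool", "arguments": {"angular": [[0,0,0],[0,0,0],[0,0,0],[0,0,0],[0,0,0],[0,0,0]], "delta_pos": [[-2.3,0,-1.93],[-3.95,0,1.59],[-3.95,0,1.59],[-3.95,0,1.59],[-3.95,0,1.59],[0,0,0]], "gripper": [2.5,2.5,2.5,2.5,2.5,2.5]}}

```text
time_s: 21.1
tool_pos: [0.5061, 0.0031, 0.1825]
tool_rot: [179.5, 50.3, 89.1]
force: [-0.5, -0.3, 0.2]
grip_width: 0.0311
grasp_force: 60.0
```

```bash
python3 look.py k6; python3 - <<'E'
from h import *
a=cv2.imread('pics/k6top.png')[180:300,150:310];b=cv2.imread('pics/k6side.png')[220:400,220:460]
cv2.imwrite('pics/c7.png',cv2.hconcat([cv2.resize(x,(400,300),interpolation=2) for x in (a,b)]))
E
```

```text
21.1 [0.50609959 0.0030741  0.18246139] [179.51156026  50.26584431  89.13647426] [-0.50510928 -0.2654865   0.19739083]
contact pt [0.50639893 0.01150792 0.14071129]
top glass_ball []
top steel_ball []
top tube [(0.95, [387.5, 317.5]), (0.78, [482.7, 379.3]), (0.7, [332.3, 230.6])]
green 3 (np.float64(151.66666666666666), np.float64(471.66666666666663))
side glass_ball [(0.66, [288.4, 343.3])]
side steel_ball [(0.65, [287.8, 343.3]), (0.43, [297.6, 327.1])]
side tube [(0.85, [399.2, 221.5]), (0.85, [466.5, 183.3])]
```

View pics/c7.png

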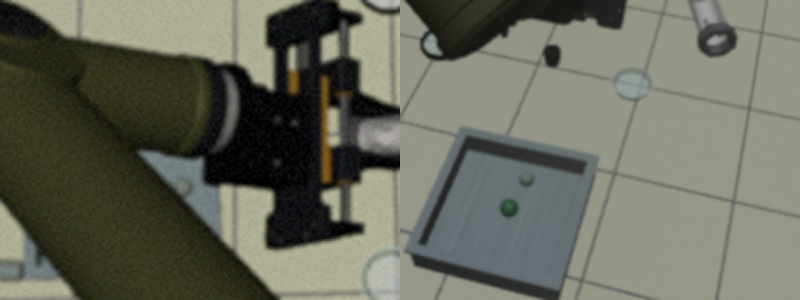

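Both balls lie in the tray, green at crop (509,207) and steel at (527,180). Next I'll level the tube and carry it back over the cradle.

Request:
{"name": "drive_tool", "arguments": {"angular": [[0,0.1247,0],[0,0.1247,0],[0,0.1247,0],[0,0.1247,0],[0,0.1247,0],[0,0.1247,0],[0,0.1247,0],[0,0,0.1143],[0,0,0.1143],[0,0,0.1143],[0,0,0.1143],[0,0,0.1143],[0,0,0.1143],[0,0,0.1143],[0,0,0.1143],[0,0,0.1143],[0,0,0.1143],[0,0,0]], "delta_pos": [[0,0,0],[0,0,0],[0,0,0],[0,0,0],[0,0,0],[0,0,0],[0,0,0],[0,0,0],[0,0,0],[0,0,0],[0,0,0],[0,0,0],[0,0,0],[0,0,0],[0,0,0],[0,0,0],[0,0,0],[0,0,0]], "gripper": [2.5,2.5,2.5,2.5,2.5,2.5,2.5,2.5,2.5,2.5,2.5,2.5,2.5,2.5,2.5,2.5,2.5,2.5]}}

```text
time_s: 23.3
tool_pos: [0.5053, 0.0094, 0.1782]
tool_rot: [-180.0, 0.1, 24.6]
force: [0.3, 0.4, -0.8]
grip_width: 0.0312
grasp_force: 60.0
```

Request:
{"name": "drive_tool", "arguments": {"angular": [[0,0,0],[0,0,0],[0,0,0],[0,0,0],[0,0,0],[0,0,0],[0,0,0],[0,0,0],[0,0,0]], "delta_pos": [[0.65,3.83,0],[0.65,3.83,0],[0.65,3.83,0],[0.65,3.83,0],[0.65,3.83,0],[0.65,3.83,0],[0.65,3.83,0],[0,0,0],[0,0,0]], "gripper": [2.5,2.5,2.5,2.5,2.5,2.5,2.5,2.5,2.5]}}

```text
time_s: 24.2
tool_pos: [0.658, -0.2166, 0.1772]
tool_rot: [-179.9, 0.1, 24.6]
force: [-0.5, 1.2, -1.9]
grip_width: 0.031
grasp_force: 60.0
```

```bash
python3 - <<'E'
from h import *
t=telemetry.get_obs(); P=np.array(t['tool_pos']);M=rot(t['tool_rot']);print(t['time_s'],P,t['tool_rot'])
out=[]
for n in ['side','top']:
    p=eyes.read_camera(n);save(p,'r1'+n+'.png')
    for d in models.cut_out(p,'tube')[:4]:
        ys,xs=np.nonzero(d['pixels']); q=np.c_[xs,ys].astype(float);c=q.mean(0);v=np.linalg.svd(q-c,full_matrices=False)[2][0];s=(q-c)@v
        print(n,round(d['p'],2),c.round(1),'ends',(c+v*s.min()).round(1),(c+v*s.max()).round(1))
    for x in (-.16,-.15,-.14,-.13,-.12,0,.015,.025,.035): print(x,proj(p,P+M@[x,0,0])[0].round(1),end=' ')
    print()
    q=proj(p,P)[0].astype(int); x0,y0=q[0]-60,q[1]-60
    c=cv2.resize(p['pixels'][y0:y0+150,x0:x0+130 if 0 else x0+150,::-1],(400,400),interpolation=2)
    k=400/150
    for x in (-.1225,-.1425,0,.0375,.0175):
        u=(proj(p,P+M@[x,0,0])[0]-[x0,y0])*k; cv2.circle(c,tuple(int(w) for w in u),2,(0,0,255),-1)
    out.append(c)
cv2.imwrite('pics/c8.png',cv2.hconcat(out))
E
```

```text
24.2 [ 0.6580247  -0.21656663  0.177197  ] [-1.79876137e+02  9.43719517e-02  2.45755192e+01]
side 0.96 [401.7 221. ] ends [388.8 185.1] [412.9 252.4]
side 0.88 [465.2 182. ] ends [467.  151.9] [463.5 210. ]
side 0.65 [314.1 144. ] ends [275.6 137.6] [336.9 147.8]
-0.16 [348.9 132.6] -0.15 [345. 133.] -0.14 [341.1 133.3] -0.13 [337.2 133.7] -0.12 [333.2 134. ] 0 [285.6 138.4] 0.015 [279.6 139. ] 0.025 [275.6 139.4] 0.035 [271.6 139.8] 
top 0.87 [371.4 324.4] ends [404.8 307.5] [346.1 337.3]
top 0.61 [496.5 378. ] ends [531.3 375.3] [462.4 380.7]
-0.16 [443.9 230. ] -0.15 [441.7 225.7] -0.14 [439.4 221.5] -0.13 [437.1 217.2] -0.12 [434.8 213. ] 0 [407.9 163.4] 0.015 [404.6 157.3] 0.025 [402.4 153.2] 0.035 [400.2 149.2]
```

View pics/c8.png

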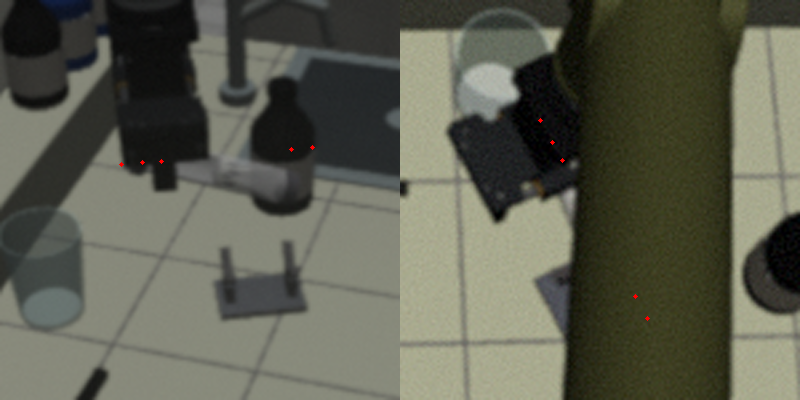

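The side view shows the tube tail-low in the grip: its axis runs from about (165,165) at the fingers down to the cap at (287,190). I've used my picture allowance, so I'll measure the angle and the slip numerically from here.

```bash
cat > fit.py <<'E'
from h import *
from scipy.optimize import least_squares
t=telemetry.get_obs(); P=np.array(t['tool_pos']);M=rot(t['tool_rot']);print(t['time_s'],P.round(4),t['tool_rot'].round(1),t['force'].round(1))
p=eyes.read_camera('side'); P2=proj(p,P)[0]
best=None
for d in models.cut_out(p,'tube')[:5]:
    c=np.array(d['centre'])
    if abs(c-P2).max()<60: best=d;break
m=best['pixels'];n,lab,st,_=cv2.connectedComponentsWithStats(m.astype(np.uint8));i=1+st[1:,4].argmax();m=lab==i
print('p',best['p'],'bbox',st[i])
mid={}
for x in range(st[i][0],st[i][0]+st[i][2]):
    ys=np.nonzero(m[:,x])[0]
    if len(ys): mid[x]=(ys.min(),ys.max())
print([(x,)+tuple(int(w) for w in v) for x,v in mid.items()][::3])
ang=np.radians(np.arange(8)*45+22.5)
# silhouette fit: octagon outline of the body behind the grip vs the mask's bounding lines
def pts(q):
    L,phi,z0=q; a=np.array([np.cos(phi),0,-np.sin(phi)]);b=np.array([np.sin(phi),0,np.cos(phi)])
    out=[]
    for s in np.linspace(-L,-.02,25):
        for g in ang: out.append(P+M@(a*s+b*z0+.0173*(np.cos(g)*b+np.sin(g)*np.array([0,1,0]))))
    return proj(p,out)
def res(q):
    X=pts(q);h=cv2.convexHull(X.astype(np.float32));im=np.zeros(m.shape,np.uint8);cv2.fillConvexPoly(im,(h*16).round().astype(np.int32),1,cv2.LINE_8,4)
    x1=P2[0]+10; a=im.astype(bool)[:,int(x1):];b=m[:,int(x1):]
    return (a^b).sum()
from scipy.optimize import brute
r=brute(res,(slice(.11,.165,.003),slice(-.1,.6,.02),slice(-.012,.0121,.003)),finish=None,full_output=True)
print('L,phi(deg, tail down +),z0',r[0][0],np.degrees(r[0][1]),r[0][2],'err',r[1])
E
python3 fit.py
```

```text
24.4 [ 0.6582 -0.2143  0.179 ] [-180.    -0.    24.7] [-0.6  0.4 -1. ]
p 0.91 bbox [291 135  47  20 609]
[(291, 139, 144), (294, 138, 145), (297, 137, 146), (300, 137, 147), (303, 137, 148), (306, 135, 149), (309, 136, 149), (312, 136, 150), (315, 136, 151), (318, 137, 151), (321, 138, 152), (324, 139, 152), (327, 140, 153), (330, 141, 153), (333, 141, 154), (336, 142, 152)]
L,phi(deg, tail down +),z0 0.131 18.33464944418634 0.0 err 66
```

Request:
{"name": "drive_tool", "arguments": {"angular": [[0,-0.107,0],[0,-0.107,0],[0,-0.106,0],[0,0,0],[0,0,0],[0,0,0]], "delta_pos": [[0,0,0],[0,0,0],[0,0,0],[0,0,0],[0,0,0],[0,0,0]], "gripper": [2.5,2.5,2.5,2.5,2.5,2.5]}}

```text
time_s: 25.1
tool_pos: [0.6579, -0.2173, 0.1797]
tool_rot: [179.9, 18.2, 24.4]
force: [-0.2, 0.6, -1.7]
grip_width: 0.0313
grasp_force: 60.0
```

```bash
python3 fit.py; python3 - <<'E'
from h import *
for i in range(3): 
    eyes.read_camera('side'); print(telemetry.get_obs()['tool_pos'].round(4),telemetry.get_obs()['tool_rot'].round(2))
E
```

```text
25.1 [ 0.6579 -0.2173  0.1797] [179.9  18.2  24.4] [-0.2  0.6 -1.7]
p 0.92 bbox [290 127  49  16 634]
[(290, 136, 139), (293, 135, 142), (296, 129, 141), (299, 129, 141), (302, 129, 141), (305, 129, 141), (308, 128, 141), (311, 128, 141), (314, 128, 141), (317, 128, 141), (320, 128, 140), (323, 128, 140), (326, 127, 140), (329, 127, 140), (332, 127, 140), (335, 127, 140), (338, 128, 139)]
L,phi(deg, tail down +),z0 0.128 22.918311805232932 -0.009000000000000001 err 57
[ 0.6578 -0.2177  0.1802] [179.89  18.24  24.37]
[ 0.6578 -0.2175  0.18  ] [179.91  18.26  24.39]
[ 0.6579 -0.2173  0.1798] [179.93  18.27  24.41]
```

```bash
sed -i 's/slice(-.012,.0121,.003)/slice(-.004,.0041,.002)/; s/slice(-.1,.6,.02)/slice(.2,.5,.01)/; s/slice(.11,.165,.003)/slice(.116,.145,.002)/' fit.py; cat >> fit.py <<'E'
J=r[3];G=r[2]
for k in range(J.shape[2]):
    a=np.unravel_index(J[:,:,k].argmin(),J[:,:,k].shape);print(round(G[2][0,0,k],4),G[0][a[0],0,0],np.degrees(G[1][0,a[1],0]),J[:,:,k].min())
E
python3 fit.py
python3 - <<'E'
# reference: same silhouette measure on the tube in its cradle at the start
from h import *
from scipy.optimize import brute
p=eyes.read_camera('side'); im=cv2.imread('pics/side1.png')[:,:,::-1]
p0=dict(p)
g=im[140:220,275:350].astype(int)
# cap end and collar columns along the tube axis row profile
for x in list(range(280,296,2))+list(range(330,348,2)):
    col=im[160:200,x].astype(int).mean(1); print(x,col[8:26:2].round().astype(int))
E
```

```text
25.35 [ 0.6579 -0.2173  0.1798] [179.9  18.3  24.4] [ 1.2  0.3 -1.6]
p 0.74 bbox [291 127  48  15 539]
[(291, 137, 139), (294, 135, 141), (297, 130, 140), (300, 130, 140), (303, 130, 140), (306, 130, 140), (309, 129, 141), (312, 129, 141), (315, 129, 140), (318, 129, 140), (321, 129, 139), (324, 128, 139), (327, 128, 139), (330, 128, 139), (333, 128, 139), (336, 127, 139)]
L,phi(deg, tail down +),z0 0.13 18.907607239317166 0.0 err 130
-0.004 0.128 21.772396214971284 133
-0.002 0.128 18.334649444186343 134
0.0 0.13 18.907607239317166 130
0.002 0.13 18.334649444186343 133
0.004 0.128 14.896902673401405 138
280 [129 126 113 119 127 127 126 114 109]
282 [127 103  86  80  95 104  91  90 115]
284 [127  94  68  63  63  63  48  44  58]
286 [127 103  81  71  71  66  47  40  57]
288 [117 113 110  92  97  97  96  79  97]
290 [114 128 115  89  89  86  92  88 123]
292 [128 129 113  89  85  81  85  80 126]
294 [128 130 105  92  92  92  95  92 128]
330 [129 117 117 112  98  84  84  67  67]
332 [117 113 112 106  92  62  47  46  45]
334 [115 117 115 105  90  67  51  48  38]
336 [100 104 102  90  81  66  68  67  52]
338 [ 70  72  57  47  43  76 119 110 101]
340 [ 74  75  56  44  38  90 128 120 117]
342 [101 105  96  90  90 114 130 123 115]
344 [126 128 128 128 128 128 128 126 110]
346 [127 128 128 128 129 128 129 127 109]
```

Request:
{"name": "drive_tool", "arguments": {"angular": [[0,0,0],[0,0,0],[0,0,0],[0,0,0],[0,0,0],[0,0,0],[0,0,0]], "delta_pos": [[-1.07,0.45,0.35],[0.84,0,2.53],[0.84,0,2.53],[0.84,0,2.53],[0,0,0],[0,0,0],[0,0,0]], "gripper": [2.5,2.5,2.5,2.5,2.5,2.5,2.5]}}

```text
time_s: 26.2
tool_pos: [0.6508, -0.2256, 0.1008]
tool_rot: [179.9, 18.2, 24.5]
force: [-0.1, 0.5, -1.2]
grip_width: 0.0311
grasp_force: 60.0
```

```bash
python3 fit.py; python3 - <<'E'
from h import *
t=telemetry.get_obs();P=t['tool_pos'];e=np.array([.91,.4147]);d=P[:2]-[.6427,-.2293];print('along',d@e,'lat(tool y)',d@[.4147,-.91],P)
p=eyes.read_camera('side')
print('placed cap',proj(p,np.r_[np.array([.6495,-.2262])-.129*e,.055])[0],'mouth',proj(p,np.r_[np.array([.6495,-.2262])+.031*e,.055])[0])
E
```

```text
26.2 [ 0.6508 -0.2256  0.1008] [179.9  18.2  24.5] [-0.1  0.5 -1.2]
p 0.73 bbox [296 153  46  15 551]
[(296, 164, 164), (299, 154, 166), (302, 154, 166), (305, 154, 167), (308, 154, 166), (311, 154, 166), (314, 154, 166), (317, 153, 166), (320, 153, 165), (323, 153, 165), (326, 153, 165), (329, 153, 164), (332, 153, 164), (335, 153, 164), (338, 153, 164), (341, 155, 162)]
L,phi(deg, tail down +),z0 0.128 22.345354010102106 -0.004 err 45
-0.004 0.128 22.345354010102106 45
-0.002 0.128 20.05352282957881 48
0.0 0.128 18.907607239317166 49
0.002 0.128 16.615776058793877 60
0.004 0.128 15.469860468532229 70
along 0.009201387338888398 lat(tool y) -0.00015576295658842852 [ 0.65100804 -0.22534274  0.10088321]
placed cap [340.27085809 171.19880891] mouth [281.36060325 176.91930092]
```

Request:
{"name": "drive_tool", "arguments": {"angular": [[0,-0.025,0],[0,0,0],[0,0,0],[0,0,0],[0,0,0],[0,0,0]], "delta_pos": [[-0.16,0,0.05],[0.67,0,1.88],[0.5,0,1.41],[0.17,0,0.47],[0,0,0],[0,0,0]], "gripper": [2.5,2.5,2.5,2.5,2.5,2.5]}}

```text
time_s: 26.95
tool_pos: [0.6486, -0.2258, 0.0593]
tool_rot: [180.0, 19.8, 24.5]
force: [0.4, 0.2, -2.0]
grip_width: 0.0312
grasp_force: 60.0
```

Request:
{"name": "drive_tool", "arguments": {"angular": [[0,0,0],[0,0,0]], "delta_pos": [[0.05,0,0.14],[0,0,0]], "gripper": [2.5,2.5]}}

```text
time_s: 27.15
tool_pos: [0.6487, -0.2259, 0.058]
tool_rot: [180.0, 19.7, 24.5]
force: [0.3, 0.6, -2.1]
grip_width: 0.0313
grasp_force: 60.0
```

Request:
{"name": "drive_tool", "arguments": {"angular": [[0,0,0],[0,0,0]], "delta_pos": [[0.05,0,0.14],[0,0,0]], "gripper": [2.5,2.5]}}

```text
time_s: 27.35
tool_pos: [0.6483, -0.2257, 0.056]
tool_rot: [180.0, 19.8, 24.5]
force: [-0.5, -0.8, -0.7]
grip_width: 0.0311
grasp_force: 60.0
```

Request:
{"name": "drive_tool", "arguments": {"angular": [[0,0,0],[0,0,0]], "delta_pos": [[0.05,0,0.14],[0,0,0]], "gripper": [2.5,2.5]}}

```text
time_s: 27.55
tool_pos: [0.6482, -0.2257, 0.0542]
tool_rot: [-180.0, 19.8, 24.5]
force: [0.5, 0.0, -1.7]
grip_width: 0.0313
grasp_force: 60.0
```

Request:
{"name": "drive_tool", "arguments": {"angular": [[0,0,0],[0,0,0]], "delta_pos": [[0.05,0,0.14],[0,0,0]], "gripper": [2.5,2.5]}}

```text
time_s: 27.75
tool_pos: [0.6483, -0.2258, 0.0527]
tool_rot: [180.0, 19.8, 24.5]
force: [1.0, -0.1, -0.6]
grip_width: 0.0309
grasp_force: 60.0
```

```bash
cat > cmp.py <<'E'
from h import *
A=cv2.imread('pics/side1.png')
p=eyes.read_camera('side');B=p['pixels'][:,:,::-1].copy();save(p,'cmp.png')
f=lambda I:cv2.resize(I,None,fx=4,fy=4,interpolation=cv2.INTER_CUBIC)
for nm,(x0,x1,y0,y1) in {'cap':(334,348,162,184),'mid':(308,330,164,178),'collar':(280,290,166,188),'cradle':(300,345,186,198)}.items():
    r=cv2.matchTemplate(f(B[y0-8:y1+8,x0-8:x1+8]),f(A[y0:y1,x0:x1]),5);l=cv2.minMaxLoc(r)
    print(nm,'shift px',np.array(l[3])/4-8,round(l[1],3))
E
python3 cmp.py
```

```text
cap shift px [0. 0.] 0.998
mid shift px [ 0.  -0.5] 0.98
collar shift px [-8.  1.] 0.395
cradle shift px [0. 0.] 0.999
```

Request:
{"name": "drive_tool", "arguments": {"angular": [[0,0,0],[0,0,0]], "delta_pos": [[0.05,0,0.14],[0,0,0]], "gripper": [2.5,2.5]}}

```text
time_s: 28.0
tool_pos: [0.6484, -0.226, 0.0515]
tool_rot: [180.0, 19.8, 24.5]
force: [0.2, 0.0, -0.3]
grip_width: 0.0312
grasp_force: 60.0
```

```bash
python3 cmp.py
```

```text
cap shift px [0. 0.] 0.999
mid shift px [ 0.   -0.25] 0.98
collar shift px [-8.  1.] 0.401
cradle shift px [0. 0.] 0.999
```

Request:
{"name": "drive_tool", "arguments": {"angular": [[0,0,0],[0,0,0],[0,0,0],[0,0,0],[0,0,0],[0,0,0],[0,0,0],[0,0,0],[0,0,0],[0,0,0]], "delta_pos": [[0.05,0,0.14],[0,0,0],[0,0,0],[0,0,0],[0,0,0],[0,0,0],[0,0,0],[0,0,0],[0,0,0],[0,0,0]], "gripper": [2.5,2.5,2.8,3.0,3.2,3.4,3.7,4.2,5,6], "squeeze": 3}}

```text
time_s: 29.05
tool_pos: [0.6484, -0.2257, 0.05]
tool_rot: [180.0, 19.8, 24.5]
force: [0.3, 0.4, 0.2]
grip_width: 0.0507
grasp_force: 0.0
```

```bash
python3 cmp.py
```

```text
cap shift px [-0.25  0.  ] 0.998
mid shift px [-0.25  0.25] 0.977
collar shift px [ 2.75 -3.5 ] 0.399
cradle shift px [0. 0.] 0.995
```

Request:
{"name": "drive_tool", "arguments": {"angular": [[0,0,0],[0,0,0],[0,0,0],[0,0,0],[0,0,0],[0,0,0],[0,0,0],[0,0,0],[0,0,0],[0,0,0]], "delta_pos": [[0,0,0],[0,0,0],[-0.34,0,-0.94],[-0.85,0,-2.35],[-0.85,0,-2.35],[-0.85,0,-2.35],[-0.85,0,-2.35],[-0.85,0,-2.35],[0,0,0],[0,0,0]], "gripper": [6.5,6.5,6.5,6.5,6.5,6.5,6.5,6.5,6.5,6.5]}}

```text
time_s: 30.1
tool_pos: [0.6485, -0.2258, 0.186]
tool_rot: [179.9, 19.7, 24.5]
force: [-0.3, -0.0, -0.8]
grip_width: 0.065
grasp_force: 0.0
```

```bash
python3 cmp.py; python3 - <<'E'
from h import *
L=['tube','glass_ball','steel_ball','petri_dish','magnifier','bung','beaker','wash_bottle','scoop','black_bottle']
p=eyes.read_camera('side')
A=cv2.imread('pics/side1.png')[:,:,::-1].astype(int)
for n in L: print(n,[(round(d['p'],2),np.round(d['centre']).tolist()) for d in models.search_frame(p,n)[:3]])
D=cv2.GaussianBlur(np.abs(p['pixels'].astype(int)-A).max(2).astype(np.float32),(5,5),0)>25
n,l,s,c=cv2.connectedComponentsWithStats(D.astype(np.uint8))
print([(s[i].tolist()) for i in range(1,n) if s[i][4]>8])
E
```

```text
cap shift px [-0.25  0.  ] 0.998
mid shift px [-0.25  0.25] 0.977
collar shift px [-0.25  0.  ] 0.987
cradle shift px [0. 0.] 0.999
tube [(0.82, [311.0, 174.0]), (0.61, [401.0, 221.0]), (0.58, [467.0, 181.0])]
glass_ball [(0.39, [289.0, 344.0])]
steel_ball [(0.46, [296.0, 327.0]), (0.45, [290.0, 346.0])]
petri_dish [(0.75, [361.0, 273.0])]
magnifier []
bung [(0.62, [312.0, 255.0]), (0.33, [297.0, 328.0])]
beaker [(0.93, [239.0, 177.0]), (0.4, [360.0, 273.0])]
wash_bottle [(0.92, [178.0, 265.0])]
scoop [(0.89, [292.0, 456.0])]
black_bottle [(0.81, [328.0, 135.0])]
[[191, 0, 204, 151, 6646], [398, 0, 12, 6, 53], [591, 0, 49, 199, 3996], [472, 8, 5, 5, 19], [501, 12, 86, 244, 7273], [463, 25, 35, 59, 1014], [620, 201, 5, 8, 22], [593, 211, 16, 11, 88], [579, 216, 18, 7, 33], [580, 225, 8, 13, 78], [605, 226, 35, 54, 736], [592, 231, 5, 4, 15], [577, 259, 32, 12, 312], [293, 328, 6, 4, 15], [280, 339, 11, 12, 98]]
```

The tube is back in its cradle to within 0.25 px of where it started. Apart from the arm, the only changes in the picture are the two balls in the tray, so I'm handing in.

```bash
python3 -c "
from cell import env
print(env.sign_off())"
```

```text
the job is handed in; nothing more can be done
None
```

Job handed in at about 30 s: both balls are in the tray, the empty tube is back in its cradle and released, and the side camera shows nothing else on the bench moved.

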